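# Light and gauge the gap of a glass carrier tray

## Task

Lift the yellow handlamp off its black dock and set it down gently, upright, in the middle of the round blue pad on the other side of the work place, with its lens pointing at the gauging gap in the near rim of the brown carrier tray. Then lay the red-handled flat gauge on the aluminium apron, push its blade into that gap fully home, until the red block meets the rim, and leave it in there. Do not tip the lamp and leave the other things where they are.

Things in the scene. Friction and masses are not known exactly. Their poses are not given: they have to be found in the camera images.
- lamp: yellow box-shaped handlamp, loose, about 0.5 kg: body 80 (x) x 60 (y) x 130 tall with a black foot. Black lens hood (56 diameter, centre 80 above the underside) sticks out 15 from the +x face: +x is where the lens points. Black handle on top, 184 above the underside. Origin: centre of the underside, z up
- lamp_grip (a point): centre of the lamp's handle bar, 176 above the lamp's underside; axes as the lamp. The bar runs along the lamp's x: 80 long, 16 wide (y), 16 high, 38 of free space below it between its two posts (at x = +-34)
- dock: black charging dock fixed to the table, 100 (x) x 80 (y); origin: centre of its underside. The lamp stands on its floor, 30 above the table, inside a lip 18 high with 4 clearance all round; the lamp's axes start along the dock's. One of dock and pad lies left of the tray, the other right
- pad: round blue pad fixed to the table, 120 diameter, 3 thick; origin: centre of its underside. Its yaw means nothing
- carrier: brown carrier tray, 280 wide (y), 220 deep (x), 45 tall, fixed, with two cover glasses. Origin: at table height under the middle of the gap's mouth, in the near rim's outer face; +x points into the gap, away from the robot. An aluminium apron 100 wide, top 12 above the table, reaches 90 out from the mouth (x = -90 to 0), centred on the gap
- gap_mouth (a point): middle of the floor of the gap's mouth, 12 above the table; axes as the carrier. The gap is 36 wide (y = -18 to 18), 8 high, at least 50 deep, square edged, its floor flush with the apron; the rim over it has its top 45 above the table, with a white mark centred over the gap
- gauge: flat gauge, loose, 60 g, lying flat: steel blade 28 wide (y), 4 thick, sticking 40 out along +x from a red block 40 long (x = -20 to 20). The block's foot is 28 wide and 6 high; above it an upright grip 14 wide (y), 40 long, from 6 to 46 above the underside. Origin: centre of the block's underside, z up
- gauge_shoulder (a point): front of the red block's underside (gauge x = 20), where the blade begins; it meets the rim when fully home
- gauge_tip (a point): free end of the blade (gauge x = 60), on its underside
- cleaner: white cleaner bottle, 56 diameter, 150 tall, blue cap (bystander, loose; origin: its underside or middle)
- tape: green tape roll lying flat, 90 diameter, 22 tall (bystander, loose; origin: its underside or middle)
- driver: screwdriver lying flat (bystander, loose; origin: its underside or middle)
- partbin: open blue bin, 100 x 130 x 50 (bystander, loose; origin: its underside or middle)
- jar: amber jar, 50 diameter, 60 tall, black cap (bystander, loose; origin: its underside or middle)
- lifter: small suction lifter (black cup 48 diameter, orange knob, 46 tall) standing on the glass in the tray (bystander, loose; origin: its underside or middle)
Not all that is in view belongs to the job. Several things look just like the gauge: the one meant starts farthest to the robot's right.

How it is judged:
By the outcome, as a careful person would: the job done as asked, in the order asked, and still so for the second after the job is handed in, with the robot touching nothing.
It also fails if it takes over 64 s, if anything falls off the work surface, if the arm or the gripper's body presses on something with over 40 N, if the wrist force passes 120 N, or if a joint passes its speed limit or range.

## Robot

A 7-joint arm with a two-finger parallel gripper is mounted at the origin on the work surface. World frame = base frame: x ahead of the robot, y to its left, z up, the work surface at z = 0. Lengths are in m, angles in rad, forces in N, time in s.
With the tool pointing down it reaches from about 0.4 to 0.875 m from the base axis. Payload 19.3 kg.
Tool frame: the origin (TCP) lies midway between the tips of the shut fingers; the grasp point (between the pads) lies 19 mm behind it; z points along the fingers, y is the line along which they close (so a half turn about z gives the same grasp; the last joint's range is limited). The gripper opens to 85 mm and grips with 20 to 120 N. Pads are 22 mm wide; open, the fingers measure 114 mm over their backs; the gripper's body (76 mm by 85 mm) begins 54 mm behind the grasp point. The pads swing forward as they close: fully open they stand 13 mm farther back than shut.
Start: joints at [-1.344, 0.521, -0.036, 1.599, 0.021, 1.021, -0.113], TCP at [0.183, 0.598, 0.231] pointing down, gripper open.
Joint ranges: [-2.91, 2.91], [-0.3, 2.13], [-1.5, 1.42], [0.17, 2.43], [-1.26, 4.41], [0.16, 1.93], [-2.52, 2.52]. Speed limits (rad/s): [1.89, 1.89, 2.39, 2.39, 3.01, 3.01, 3.01].

## Interface

Orientations are given as [roll, pitch, yaw] about the fixed x, y, z axes, in that order (R = Rz(yaw) Ry(pitch) Rx(roll)).
In Python, from workcell import telemetry, grab_frame, calibration, bot, outline_of, landmark_of gives the robot as it stands. The module is installed in compiled form; this text tells all that it offers.
- The arm moves only by the shell command python3 -m inch 'ROWS' [FORCE]. ROWS is JSON, a list of rows, each a list of 7 numbers: the shift along the tool's x, y, z in m, then the turn, a rotation vector about the tool's x, y, z in rad, then the closure, from 0 (fully open) to 1 (shut). A call has 1 to 5 rows; each row shifts and turns the commanded pose from where the row before left it, along the tool's axes as they then stand; what a row does not reach is not made up. A row lasts 1/10 s, in which the tool goes at most 50 mm and 8.59 degrees, less where a joint would pass 70% of its speed; a pose out of reach is approached as far as the arm can. A call is refused whole if a number of a shift passes 0.05 or a number of a turn 0.15, either way. A call with a gripper value outside its range is refused whole. The fingers move at their own pace and stop on an object; FORCE is the grip in N (left out, the last holds). Time passes only in rows, so rows that do not move let the fingers close. It gives the time, the measured TCP pose, the force, the opening and the grip force at its end, in the units of the state.
- telemetry.observe(): the state, without advancing time (a new reading comes with each control period).
- grab_frame(name): name is "scene" or "top" or "wrist"; returns the picture (420x560x3 uint8, red, green, blue); there is no depth.
- calibration(name): a dict with "fovy" (degrees; the focal length in pixels is half the picture's height over the tangent of half this angle, whatever the lens; pixels are square), "cx", "cy" (the principal point, pixels), "dist" ([k1, k2, p1, p2, k3] as OpenCV has them; the pictures are not rectified), "pose" (4x4, takes a point from camera to world coordinates). Camera axes: x right, y down, z forward; pixel columns grow to the right and rows downward; lengths in m; the calibration is good to about 2 mm. A picture is of the moment at which its call begins: read the wrist's pose just before it. calibration takes no time and is no camera call; for the wrist camera it gives the pose at the moment of the call.
- bot.job_done(): hands the job in; it is judged then, once.
Trained networks look in the newest picture that a camera, given by its name, has taken for a name from the list of things; names that differ only in an ending like _2 or _b are one class to them, and where a whole thing is asked for, a point or a joint stands for the part that bears it (a point fixed in the world has none). Each returns a list of dicts, best first, with "score" (0 to 1); they miss things now and then, are a little off and sometimes report something else, mostly with a low value. They report only what shows in the picture. A call takes as long as a camera call. They do not tell look-alikes from the thing itself.
- outline_of(label, camera): "region" (420x560 bool, what is visible of it) and "rect" ([left, top, right, bottom] in pixels, round what is visible of it).
- landmark_of(label, camera): "xy" ([column, row] in pixels: a listed point, or the origin of a listed thing).
The state is a dict: "clock": time; "qpos": joint angles; "qd": joint speeds; "joint_efforts": joint torques, N m; "position": TCP position; "tool_rot": TCP orientation; "force": force on the tool from outside, world axes, zero at the start; "moment": the same for the moment, N m; "grip_width": finger opening in m; "finger_force": force on a finger pad.
Only numpy, scipy, OpenCV 4.12 (cv2) and the standard library are available. Lean on these libraries where they do the work, as an engineer would, in place of code of your own. Each camera call takes 0.05 s, during which the arm holds its last target. There are 200 camera calls.

## Working session

There is one attempt and no reset: what is moved stays moved. The work goes in short steps, Python scripts to look and compute and a shell command to move; the robot and the scene stay as the last step left them, time stands still between calls to the robot, and variables do not carry over. Pictures are saved under pics/ and viewed, at most 12 in all, crops included, and the job is handed in when it is done.

```bash
mkdir -p pics; python3 - <<'E'
from workcell import *
import cv2,numpy as np
print(telemetry.observe())
for n in("scene","top"):
    f=grab_frame(n); cv2.imwrite(f"pics/{n}0.png",f[:,:,::-1]); c=calibration(n)
    print(n,c["fovy"],c["cx"],c["cy"],c["dist"],np.round(c["pose"],3).tolist())
    for l in("lamp","lamp_grip","dock","pad","carrier","gap_mouth","gauge","gauge_shoulder","gauge_tip"):
        print(l,[(round(d["score"],2),np.round(d["xy"]).tolist()) for d in landmark_of(l,n)][:5])
E
```

```text
{'clock': 0.0, 'qpos': array([-1.3442031 ,  0.52202659, -0.03632605,  1.59997752,  0.02118945,
        1.02110264, -0.11282172]), 'qd': array([-0.00023321,  0.00042688,  0.00093673,  0.00075745,  0.00117933,
        0.00090127, -0.00179342]), 'joint_efforts': array([ 1.39630952e-04, -9.27105761e+01,  1.98016025e+00, -3.69935310e+01,
        1.78931036e-02,  8.16576445e-03, -2.48149021e-06]), 'position': array([0.18272142, 0.59735245, 0.23072882]), 'tool_rot': array([-3.14046542e+00,  7.18578445e-05,  2.84476053e+00]), 'force': array([0.19091416, 0.49824678, 0.73640292]), 'moment': array([ 0.00638891, -0.07222583, -0.0416667 ]), 'finger_force': 0.0, 'grip_width': 0.08509597625297184}
scene 43.34715257847205 276.2568547479345 217.24941274612002 [0.07011388 0.         0.         0.         0.        ] [[-0.073, 0.779, -0.623, 1.455], [0.997, 0.057, -0.045, 0.048], [0.001, -0.625, -0.781, 1.272], [0.0, 0.0, 0.0, 1.0]]
lamp [(0.62, [200.0, 212.0]), (0.25, [298.0, 296.0])]
lamp_grip [(0.64, [194.0, 174.0])]
dock [(0.96, [200.0, 219.0])]
pad [(0.85, [380.0, 227.0])]
carrier [(0.84, [273.0, 
[... 346 characters left out ...]
5463297 [-0.00043346  0.          0.          0.          0.        ] [[-0.012, -0.993, 0.113, 0.422], [-1.0, 0.011, -0.013, 0.011], [0.011, -0.114, -0.993, 1.374], [0.0, 0.0, 0.0, 1.0]]
lamp [(0.83, [363.0, 250.0]), (0.66, [298.0, 258.0])]
lamp_grip [(0.73, [376.0, 247.0])]
dock [(0.52, [358.0, 250.0])]
pad [(0.96, [186.0, 257.0])]
carrier [(0.87, [283.0, 198.0]), (0.46, [167.0, 193.0]), (0.16, [408.0, 191.0])]
gap_mouth [(0.66, [282.0, 201.0])]
gauge [(0.78, [238.0, 296.0]), (0.73, [273.0, 285.0]), (0.66, [302.0, 264.0])]
gauge_shoulder [(0.55, [266.0, 283.0]), (0.52, [234.0, 297.0]), (0.48, [296.0, 264.0])]
gauge_tip [(0.73, [222.0, 312.0]), (0.67, [285.0, 263.0]), (0.57, [254.0, 283.0])]
```

View pics/scene0.png

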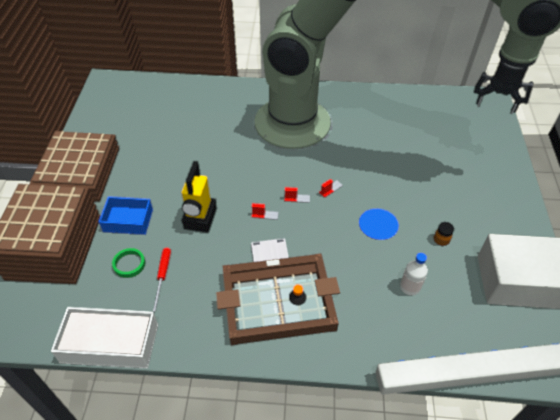

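View pics/top0.png

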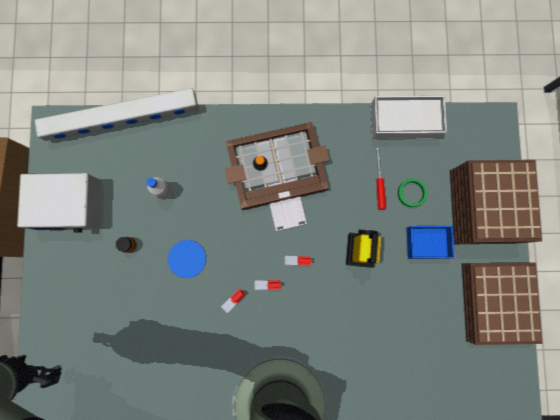

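```bash
cat > h.py <<'E'
from workcell import *
import cv2,numpy as np
from scipy.spatial.transform import Rotation as Ro
def ray(n,xy,c=None):
    c=c or calibration(n); f=210/np.tan(np.radians(c["fovy"]/2))
    K=np.array([[f,0,c["cx"]],[0,f,c["cy"]],[0,0,1]]);P=np.array(c["pose"])
    u=cv2.undistortPoints(np.array([[xy]],float),K,np.array(c["dist"],float))[0,0]
    return P[:3,3],P[:3,:3]@np.array([u[0],u[1],1])
def at(n,xy,z,c=None):
    o,d=ray(n,xy,c); return (o+d*(z-o[2])/d[2])[:2]
def proj(n,p,c=None):
    c=c or calibration(n); f=210/np.tan(np.radians(c["fovy"]/2))
    K=np.array([[f,0,c["cx"]],[0,f,c["cy"]],[0,0,1]]);M=np.linalg.inv(np.array(c["pose"]))
    return cv2.projectPoints(np.array(p,float).reshape(-1,1,3),cv2.Rodrigues(M[:3,:3])[0],M[:3,3],K,np.array(c["dist"],float))[0][:,0]
def go(target,yaw):
    "tool-frame shift and z-turn to a world TCP goal, tool down (yaw in rad, mod pi)"
    s=telemetry.observe();R=Ro.from_euler("xyz",s["tool_rot"])
    T=Ro.from_euler("xyz",[np.pi,0,yaw])
    T2=Ro.from_euler("xyz",[np.pi,0,yaw+np.pi])
    print("pos",np.round(s["position"],4),"rpy",np.round(s["tool_rot"],3),"clk",s["clock"],"q7",s["qpos"][6].round(2))
    print("shift tool",np.round(R.inv().apply(np.array(target)-s["position"]),4),"rotvec",np.round((R.inv()*T).as_rotvec(),3),"or",np.round((R.inv()*T2).as_rotvec(),3))
E
python3 - <<'E'
from h import *
P={"scene":dict(lamp_grip=((194,174),.206),dock=((200,219),0),pad=((380,227),0),gap=((274,266),.012),gaugeA=((324,189),0),gB=((291,202),0),gC=((260,216),0),tA=((340,184),0),tB=((309,201),0),tC=((275,218),0)),
"top":dict(lamp_grip=((376,247),.206),dock=((358,250),0),pad=((186,257),0),gap=((282,201),.012),gaugeA=((238,296),0),gB=((273,285),0),gC=((302,264),0),tA=((222,312),0),tB=((254,283),0),tC=((285,263),0))}
for n in P:
    for k,(xy,z) in P[n].items(): print(n,k,at(n,xy,z).round(4))
E
```

```text
scene lamp_grip [ 0.4695 -0.2504]
scene dock [ 0.4649 -0.2578]
scene pad [0.4556 0.2913]
scene gap [ 0.6278 -0.0177]
scene gaugeA [0.3135 0.1199]
scene gB [0.376 0.017]
scene gC [ 0.4396 -0.0753]
scene tA [0.2881 0.1712]
scene tB [0.3677 0.0735]
scene tC [ 0.4441 -0.0285]
top lamp_grip [ 0.4621 -0.2638]
top dock [ 0.4603 -0.2549]
top pad [0.4447 0.2883]
top gap [ 0.6178 -0.0159]
top gaugeA [0.3217 0.125 ]
top gB [0.3542 0.0154]
top gC [ 0.4184 -0.0766]
top tA [0.2733 0.1747]
top tB [0.3611 0.0749]
top tC [ 0.4222 -0.0231]
```

The scene view shows the lamp on its dock at (198,205), the pad at (380,225), the gap at (270,262) and the carrier at (280,295). There are three gauge-like things, in scene and top pixels:
- C: scene (260,213), top (302,262)
- B: scene (293,196), top (270,285)
- A: scene (328,188), top (236,298)

The robot's right is −y, which is left in the scene view and right in the top view. C fits the description, at y≈−0.076. I'll confirm it in one crop and set out for the lamp.

```bash
python3 -m inch '[[0,0,-0.05,0,0,-0.148,0],[0,0,-0.05,0,0,-0.148,0],[-0.045,-0.04,0,0,0,0,0],[-0.045,-0.04,0,0,0,0,0],[-0.045,-0.04,0,0,0,0,0]]' && python3 -m inch '[[-0.045,-0.04,0,0,0,0,0],[-0.045,-0.04,0,0,0,0,0],[-0.045,-0.04,0,0,0,0,0],[0,-0.05,0,0,0,0,0],[0,-0.05,0,0,0,0,0]]' && python3 -m inch '[[0,-0.05,0,0,0,0,0],[0,-0.05,0,0,0,0,0],[0,-0.05,0,0,0,0,0],[0,-0.05,0,0,0,0,0],[0,-0.05,0,0,0,0,0]]' && python3 -m inch '[[0,-0.05,-0.02,0,0,0,0],[0,-0.05,-0.02,0,0,0,0],[0,-0.05,0,0,0,0,0],[0,-0.05,0,0,0,0,0],[0,0,0,0,0,0,0]]'
python3 - <<'E'
from h import *
a=cv2.imread("pics/scene0.png")[140:290,170:360]; cv2.imwrite("pics/crop0.png",cv2.resize(a,(760,600),interpolation=cv2.INTER_CUBIC))
print(telemetry.observe()["qpos"].round(2))
c=calibration("wrist");print(c["fovy"],np.round(c["pose"],3).tolist(),c["dist"])
cv2.imwrite("pics/w1.png",grab_frame("wrist")[:,:,::-1])
for l in("lamp_grip","dock","lamp"):
  for d in landmark_of(l,"wrist"): print(l,d["score"],d["xy"].round() if hasattr(d["xy"],"round") else d["xy"])
E
```

```text
clock: 1.5
position: [0.2959, 0.4966, 0.3316]
tool_rot: [3.141, 0.0, 3.141]
force: [1.5, 0.8, 0.3]
grip_width: 0.0853
finger_force: 0.0
clock: 2.0
position: [0.4072, 0.2961, 0.3308]
tool_rot: [-3.141, -0.0, 3.14]
force: [1.6, -0.1, 1.0]
grip_width: 0.0854
finger_force: 0.0
clock: 2.5
position: [0.4061, 0.0462, 0.3316]
tool_rot: [3.141, 0.001, 3.141]
force: [1.9, -0.3, 1.1]
grip_width: 0.0854
finger_force: 0.0
clock: 3.0
position: [0.4055, -0.1501, 0.3689]
tool_rot: [-3.14, 0.001, 3.134]
force: [-1.0, 0.8, 0.5]
grip_width: 0.0855
finger_force: 0.0
[-0.19  0.06  0.44  1.89 -0.03  1.2   1.82]
61.343334195535114 [[0.009, 0.953, 0.303, 0.329], [1.0, -0.008, -0.005, -0.149], [-0.002, 0.303, -0.953, 0.512], [0.0, 0.0, 0.0, 1.0]] [-0.0299303  0.         0.         0.         0.       ]
lamp_grip 0.89 [169.3, 249.3]
dock 0.5 [407.2, 359.4]
lamp 0.77 [207.1, 194.8]
```

View pics/crop0.png

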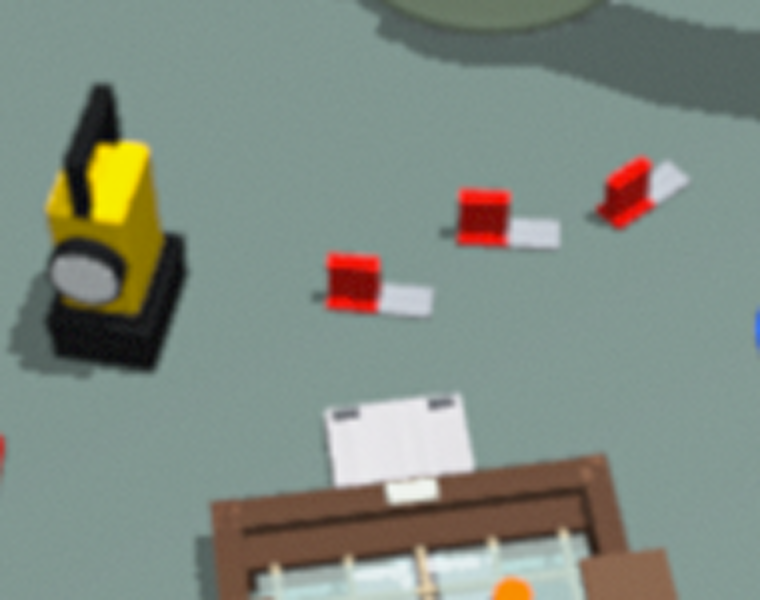

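View pics/w1.png

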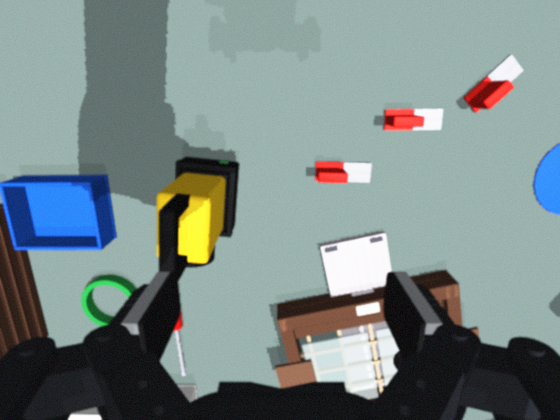

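The crop shows gauge C (red block at crop (352,285), scene (258,211)) as the left-most in the scene view, so it's the robot's right-most and the one meant; its blade points to about +y. In the wrist view the lamp handle runs from (178,198) to (170,270), the dock's back edge from (178,157) to (240,163), gauge C is at (342,172), and the gap mark is at (368,310).

```bash
python3 - <<'E'
from h import *
c=calibration("wrist")
g=at("wrist",(169.3,249.3),.206,c);print("grip",g)
for p in[(178,157),(240,163),(234,236)]: print(p,at("wrist",p,.048,c).round(4))
im=cv2.imread("pics/w1.png");hsv=cv2.cvtColor(im,cv2.COLOR_BGR2HSV)
m=cv2.inRange(hsv,(20,150,120),(35,255,255))[:300]
cs=max(cv2.findContours(m,cv2.RETR_EXTERNAL,cv2.CHAIN_APPROX_NONE)[0],key=cv2.contourArea)
print(cv2.approxPolyDP(cs,3,True)[:,0].tolist())
print("pad",at("wrist",(570,178),.0,c),"gap",at("wrist",(368,310),.045,c))
# apron corners z=.012
for p in[(320,246),(386,233)]: print("apron",at("wrist",p,.012,c).round(4))
for p in[(316,173),(344,173),(371,173)]: print("gauge",at("wrist",p,.004,c).round(4))
E
```

```text
grip [ 0.46802262 -0.24964685]
(178, 157) [ 0.4067 -0.2802]
(240, 163) [ 0.4149 -0.1986]
(234, 236) [ 0.5188 -0.2107]
[[184, 174], [157, 195], [157, 254], [158, 211], [176, 192], [188, 192], [189, 205], [179, 218], [178, 253], [186, 255], [188, 262], [205, 263], [222, 226], [224, 179]]
pad [0.44526369 0.29103902] gap [ 0.64198497 -0.01149721]
apron [ 0.55   -0.0847]
apron [0.5287 0.015 ]
gauge [ 0.4377 -0.0934]
gauge [ 0.4377 -0.0524]
gauge [ 0.4377 -0.0129]
```

```bash
python3 -m inch '[[-0.02,-0.035,0.02,0,0,0,0],[-0.02,-0.035,0.02,0,0,0,0],[-0.02,-0.03,0.02,0,0,0.1,0],[0,0,0,0,0,0,0],[0,0,0,0,0,0,0]]'
python3 - <<'E'
from h import *
print(telemetry.observe()["qpos"].round(2))
c=calibration("wrist")
cv2.imwrite("pics/w2.png",grab_frame("wrist")[:,:,::-1])
for d in landmark_of("lamp_grip","wrist"): print(d["score"],d["xy"],at("wrist",d["xy"],.206,c))
for d in landmark_of("dock","wrist"): print(d["score"],d["xy"],at("wrist",d["xy"],0,c))
go((.465,-.249,.187),np.pi-.105)
E
```

```text
clock: 3.7
position: [0.4665, -0.2438, 0.3077]
tool_rot: [3.141, -0.002, 3.042]
force: [0.1, 0.2, -0.0]
grip_width: 0.0852
finger_force: 0.0
[-0.03  0.32  0.52  1.78 -0.17  1.09  2.02]
0.73 [263.6, 203.9] [ 0.46320593 -0.25630884]
0.59 [263.5, 204.8] [ 0.52548825 -0.2737194 ]
pos [ 0.4665 -0.2435  0.3092] rpy [3.141e+00 1.000e-03 3.043e+00] clk 3.85 q7 2.02
shift tool [ 0.0011 -0.0057  0.1222] rotvec [0.001 0.001 0.006] or [-2.000e-03  1.000e-03 -3.135e+00]
```

View pics/w2.png

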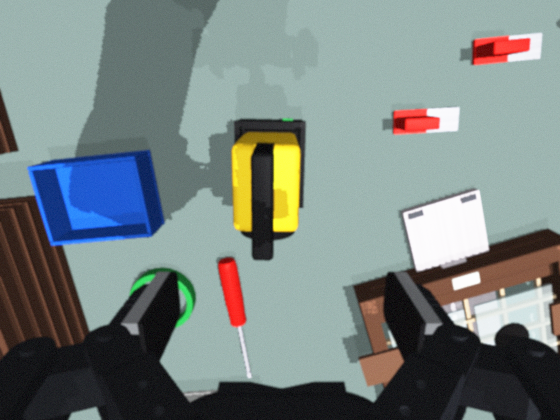

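The handle bar appears vertical from (264,145) to (262,258), so the tool is aligned with it, about 11 mm to one side. I'll correct that, descend and grip.

```bash
python3 -m inch '[[0.002,-0.011,0.02,0,0,0,0],[0,0,0.035,0,0,0,0],[0,0,0.035,0,0,0,0],[0,0,0.03,0,0,0,0],[0,0,0,0,0,0,0]]' 40 && python3 -m inch '[[0,0,0,0,0,0,0.6],[0,0,0,0,0,0,1],[0,0,0,0,0,0,1],[0,0,0,0,0,0,1],[0,0,0,0,0,0,1]]' 40 && python3 -m inch '[[0,0,0,0,0,0,1],[0,0,0,0,0,0,1]]' 60
```

```text
clock: 4.35
position: [0.4621, -0.2538, 0.1865]
tool_rot: [3.14, -0.004, 3.042]
force: [0.1, 0.2, 0.9]
grip_width: 0.0857
finger_force: 0.0
clock: 4.85
position: [0.4636, -0.2557, 0.1891]
tool_rot: [-3.141, 0.001, 3.041]
force: [-0.5, -1.9, 6.9]
grip_width: 0.0155
finger_force: 38.8
clock: 5.05
position: [0.4636, -0.2561, 0.1892]
tool_rot: [-3.141, 0.001, 3.04]
force: [-0.5, -1.2, 7.5]
grip_width: 0.0149
finger_force: 59.9
```

```bash
python3 -m inch '[[0,0,-0.01,0,0,0,1],[0,0,-0.02,0,0,0,1],[0,0,-0.03,0,0,0,1],[0,0,-0.03,0,0,0,1],[0,0,-0.02,0,0,0,1]]' && python3 -m inch '[[0.002,0.02,0,0,0,0,1],[0.005,0.035,0,0,0,0,1],[0.006,0.045,0,0,0,0,1],[0.006,0.045,0,0,0,0,1],[0.006,0.045,0,0,0,0,1]]' && python3 -m inch '[[0.006,0.045,0,0,0,0,1],[0.006,0.045,0,0,0,0,1],[0.006,0.045,0,0,0,0,1],[0.006,0.045,0,0,0,0,1],[0.006,0.04,0,0,0,0,1]]' && python3 -m inch '[[0.006,0.035,0,0,0,0,1],[0.005,0.03,0,0,0,0,1],[0,0.02,0,0,0,0,1],[0,0,0,0,0,0,1],[0,0,0,0,0,0,1]]'
python3 - <<'E'
from h import *
c=calibration("wrist")
cv2.imwrite("pics/w3.png",grab_frame("wrist")[:,:,::-1])
for n in("wrist","top","scene"):
  c=calibration(n)
  if n!="wrist": grab_frame(n)
  for l,z in(("pad",0),("gap_mouth",.012)):
    for d in landmark_of(l,n): print(n,l,d["score"],d["xy"],at(n,d["xy"],z,c))
  for d in outline_of("pad",n)[:1]:
    r=d["rect"];print("pad rect",r,at(n,((r[0]+r[2])/2,(r[1]+r[3])/2),.003,c))
E
```

```text
clock: 5.55
position: [0.4632, -0.2556, 0.3008]
tool_rot: [-3.141, 0.001, 3.04]
force: [-0.1, -0.0, -4.8]
grip_width: 0.0149
finger_force: 59.1
clock: 6.05
position: [0.4568, -0.0623, 0.299]
tool_rot: [3.142, 0.0, 3.04]
force: [2.7, -0.8, -5.3]
grip_width: 0.0149
finger_force: 59.0
clock: 6.55
position: [0.4491, 0.1601, 0.299]
tool_rot: [3.141, 0.0, 3.041]
force: [1.5, -1.0, -5.0]
grip_width: 0.0147
finger_force: 59.0
clock: 7.05
position: [0.4476, 0.243, 0.2985]
tool_rot: [-3.141, -0.0, 3.04]
force: [0.4, -1.6, -4.6]
grip_width: 0.0149
finger_force: 59.1
wrist pad 0.66 [317.9, 153.7] [0.44501876 0.28841974]
wrist pad 0.28 [280.9, 298.6] [0.64621181 0.22111032]
wrist gap_mouth 0.72 [107.7, 305.4] [ 0.62596104 -0.02263377]
pad rect [272.6, 104.9, 364.3, 195.7] [0.44037997 0.28914773]
top gap_mouth 0.56 [281.6, 203.3] [ 0.61045168 -0.01453686]
pad rect [189.9, 255.3, 207.0, 273.8] [0.42060859 0.24845391]
scene pad 0.88 [375.0, 224.5] [0.44701301 0.27671304]
scene gap_mouth 0.73 [269.2, 263.7] [ 0.62101524 -0.03198155]
scene gap_mouth 0.18 [378.3, 224.3] [0.45502927 0.28445787]
pad rect [358.3, 208.8, 399.0, 239.2] [0.44664418 0.28725894]
```

View pics/w3.png

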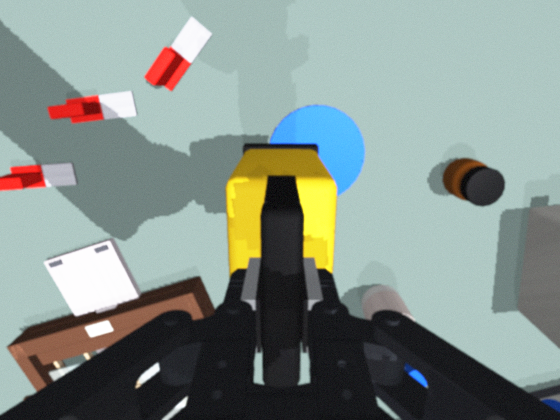

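The lamp hangs upright from the gripper. The pad is at (317,150), the apron's near corners are at (45,262) and (112,239), and the gap's mark is at (99,328). I'll fit the pad circle and the gap.

```bash
python3 - <<'E'
from h import *
from scipy.optimize import least_squares
c=calibration("wrist")
im=cv2.imread("pics/w3.png");hsv=cv2.cvtColor(im,cv2.COLOR_BGR2HSV)
def fit(m,n,c):
    cs=max(cv2.findContours(m,cv2.RETR_EXTERNAL,cv2.CHAIN_APPROX_NONE)[0],key=cv2.contourArea)[:,0]
    w=np.array([at(n,p,.003,c) for p in cs])
    r=least_squares(lambda q:np.hypot(*(w-q).T)-.06,w.mean(0),loss="soft_l1",f_scale=.001)
    print(n,len(cs),r.x,np.abs(r.fun).mean())
fit(cv2.inRange(hsv[:260],(98,120,80),(115,255,255)),"wrist",c)
for n,(x0,y0,x1,y1) in(("scene",(350,200,410,250)),("top",(160,230,212,285))):
    h=cv2.cvtColor(cv2.imread(f"pics/{n}0.png"),cv2.COLOR_BGR2HSV);m=cv2.inRange(h,(98,120,80),(118,255,255));k=np.zeros_like(m);k[y0:y1,x0:x1]=1
    fit(m*k,n,calibration(n))
g=cv2.cvtColor(im,cv2.COLOR_BGR2GRAY)
p=cv2.cornerSubPix(g,np.array([[[45,262]],[[112,239]],[[80,317]],[[139,297]]],np.float32),(5,5),(-1,-1),(3,50,.01))[:,0]
for q in p: print("apron",q,at("wrist",q,.012,c))
print("mark",at("wrist",(99,328),.045,c))
E
```

```text
wrist 266 [0.44569674 0.28629815] 0.01117579366218286
scene 99 [0.44443827 0.2860561 ] 0.0011691026467138025
top 106 [0.44017287 0.28619556] 0.00135907630277266
apron [ 46.098324 261.59714 ] [ 0.55086089 -0.08851287]
apron [108.7357  240.51096] [0.52894643 0.00565071]
apron [ 75.67607 315.90677] [ 0.63866263 -0.07205093]
apron [138.2132  296.94348] [0.61648336 0.0255274 ]
mark [ 0.6394098  -0.02090224]
```

```bash
python3 -m inch '[[0.004,0.02,0,0,0,0.08,1],[0.003,0.023,0,0,0,0.12,1],[0,0,0,0,0,0.145,1],[0,0,0,0,0,0.145,1],[0,0,0,0,0,0.145,1]]' && python3 -m inch '[[0,0,0,0,0,0.145,1],[0,0,0,0,0,0.1,1],[0,0,0.03,0,0,0.048,1],[0,0,0.03,0,0,0,1],[0,0,0,0,0,0,1]]'
python3 - <<'E'
from h import *
go((.4445,.2862,.1622),2.112)
E
```

```text
clock: 8.15
position: [0.4466, 0.2872, 0.2983]
tool_rot: [-3.141, 0.0, 2.4]
force: [0.4, -0.3, -4.4]
grip_width: 0.015
finger_force: 59.1
clock: 8.65
position: [0.4451, 0.2863, 0.2356]
tool_rot: [-3.136, 0.001, 2.113]
force: [0.4, -0.5, -3.8]
grip_width: 0.0145
finger_force: 59.8
pos [0.4451 0.2863 0.2356] rpy [-3.136e+00  1.000e-03  2.113e+00] clk 8.65 q7 0.04
shift tool [ 0.0003 -0.0002  0.0734] rotvec [-0.005  0.001  0.001] or [-2.00e-03 -8.00e-03 -3.14e+00]
```

```bash
python3 -m inch '[[0,0,0.025,0,0,0,1],[0,0,0.02,0,0,0,1],[0,0,0.015,0,0,0,1],[0,0,0.006,0,0,0,1],[0,0,0,0,0,0,1]]' && python3 -m inch '[[0,0,0.003,0,0,0,1],[0,0,0.002,0,0,0,1],[0,0,0,0,0,0,1]]'
```

```text
clock: 9.15
position: [0.4468, 0.2872, 0.1729]
tool_rot: [-3.142, -0.0, 2.113]
force: [-0.3, -0.2, -3.6]
grip_width: 0.0152
finger_force: 59.8
clock: 9.45
position: [0.4467, 0.2872, 0.1677]
tool_rot: [3.141, -0.0, 2.113]
force: [0.2, 0.7, -4.3]
grip_width: 0.0153
finger_force: 59.8
```

```bash
python3 -m inch '[[0,-0.002,0.002,0,0,0,1],[0,0,0.002,0,0,0,1],[0,0,0,0,0,0,1]]' && python3 -m inch '[[0,0,0.001,0,0,0,1],[0,0,0.001,0,0,0,1],[0,0,0,0,0,0,1]]'
```

```text
clock: 9.75
position: [0.4447, 0.286, 0.1632]
tool_rot: [-3.141, 0.0, 2.113]
force: [-0.3, -0.2, -5.5]
grip_width: 0.015
finger_force: 59.8
clock: 10.05
position: [0.4453, 0.2864, 0.1622]
tool_rot: [3.14, -0.0, 2.113]
force: [-3.7, -1.2, 10.5]
grip_width: 0.0152
finger_force: 62.0
```

```bash
python3 -m inch '[[0,0,-0.0007,0,0,0,1],[0,0,0,0,0,0,1]]' && python3 -m inch '[[0,0,0,0,0,0,0.75],[0,0,0,0,0,0,0.6],[0,0,0,0,0,0,0.4],[0,0,0,0,0,0,0.1],[0,0,0,0,0,0,0]]' && python3 -m inch '[[0,0,-0.02,0,0,0,0],[0,0,-0.035,0,0,0,0],[0,0,-0.045,0,0,0,0],[0,0,-0.05,0,0,0,0],[0,0,0,0,0,0,0]]'
python3 - <<'E'
from h import *
c=calibration("wrist")
cv2.imwrite("pics/w4.png",grab_frame("wrist")[:,:,::-1])
for d in landmark_of("lamp_grip","wrist"): print(d["score"],d["xy"],at("wrist",d["xy"],.179,c))
w=cv2.imread("pics/w4.png");cv2.imwrite("pics/w4.png",w)
np.save("c4.npy",c["pose"])
for n in("scene","top"):
    grab_frame(n)
    for d in landmark_of("lamp_grip",n): print(n,d["score"],d["xy"],at(n,d["xy"],.179))
    for d in landmark_of("gauge",n)[:3]: print("gauge",n,d["score"],d["xy"],at(n,d["xy"],0))
E
```

```text
clock: 10.25
position: [0.4449, 0.2861, 0.1622]
tool_rot: [3.141, -0.0, 2.113]
force: [-0.7, 0.5, 0.6]
grip_width: 0.0152
finger_force: 60.6
clock: 10.75
position: [0.4449, 0.2861, 0.1622]
tool_rot: [3.142, -0.0, 2.113]
force: [0.0, -1.2, -0.7]
grip_width: 0.0762
finger_force: 0.0
clock: 11.25
position: [0.4468, 0.287, 0.3178]
tool_rot: [3.133, -0.002, 2.112]
force: [0.0, -0.1, -1.3]
grip_width: 0.0855
finger_force: 0.0
0.62 [389.7, 50.7] [0.4607492  0.42307788]
0.57 [276.4, 194.7] [0.44529874 0.28488825]
scene 0.7 [391.0, 186.3] [0.45091172 0.29423055]
gauge scene 0.8 [288.6, 202.5] [0.37862424 0.00958889]
gauge scene 0.77 [328.6, 193.3] [0.33085887 0.13481566]
gauge scene 0.7 [387.1, 186.8] [0.2894604  0.32202791]
gauge top 0.72 [302.5, 262.1] [ 0.42435736 -0.07829653]
gauge top 0.54 [275.0, 285.3] [0.3531978  0.00917561]
gauge top 0.48 [238.9, 296.7] [0.31948066 0.12215159]
```

View pics/w4.png

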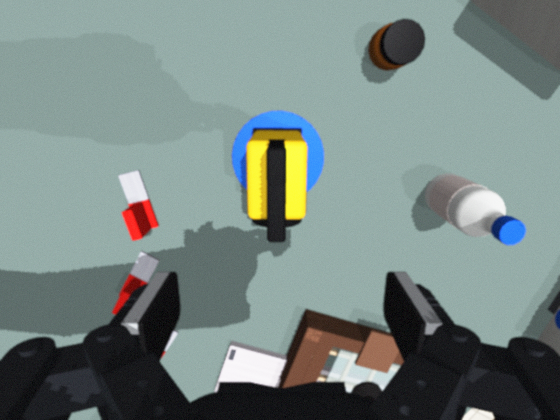

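The lamp stands upright, centred on the pad, with handle (277,190) and hood at the bottom (285,222) toward the gap. Next is gauge C.

```bash
python3 -m inch '[[0,0,0,0,0,0.135,0],[0,0,0,0,0,0.135,0],[0,0,0,0,0,0.135,0],[0,0,0,0,0,0.135,0],[-0.03,0,0,0,0,0,0]]' && python3 -m inch '[[-0.045,-0.002,0,0,0,0,0],[-0.045,-0.002,0,0,0,0,0],[-0.045,-0.002,0,0,0,0,0],[-0.045,-0.002,0,0,0,0,0],[-0.045,-0.002,0.02,0,0,0,0]]' && python3 -m inch '[[-0.045,-0.002,0.03,0,0,0,0],[-0.045,0,0.03,0,0,0,0],[-0.015,0,0.03,0,0,0,0],[0,0,0,0,0,0,0],[0,0,0,0,0,0,0]]'
python3 - <<'E'
from h import *
c=calibration("wrist")
f=grab_frame("wrist");cv2.imwrite("pics/w5.png",f[:,:,::-1])
for l,z in(("gauge",0),("gauge_shoulder",0),("gauge_tip",0)):
    for d in landmark_of(l,"wrist"): print(l,d["score"],d["xy"],at("wrist",d["xy"],z,c))
h=cv2.cvtColor(f,cv2.COLOR_RGB2HSV);m=cv2.inRange(h,(0,150,60),(8,255,255))|cv2.inRange(h,(172,150,60),(180,255,255))
for q in cv2.findContours(m,0,2)[0]:
    if cv2.contourArea(q)>200: print(np.round(cv2.minAreaRect(q)[0]),np.round(cv2.minAreaRect(q)[1:][0]),cv2.minAreaRect(q)[2], cv2.approxPolyDP(q,3,True)[:,0].tolist())
go((.435,-.073,.014),np.pi/2)
E
```

```text
clock: 12.15
position: [0.4444, 0.2586, 0.3111]
tool_rot: [-3.141, 0.001, 1.571]
force: [-0.2, -0.7, 0.1]
grip_width: 0.0857
finger_force: 0.0
clock: 12.65
position: [0.4359, 0.0295, 0.2931]
tool_rot: [3.139, -0.001, 1.573]
force: [0.8, 0.2, -1.3]
grip_width: 0.0854
finger_force: 0.0
clock: 13.15
position: [0.4335, -0.0673, 0.2066]
tool_rot: [-3.14, 0.001, 1.572]
force: [0.6, 0.1, 0.4]
grip_width: 0.0856
finger_force: 0.0
gauge 0.91 [283.2, 187.5] [ 0.43574516 -0.07947861]
gauge 0.78 [206.9, 92.3] [0.36359144 0.0131873 ]
gauge_shoulder 0.83 [205.2, 71.8] [0.36308676 0.03142854]
gauge_shoulder 0.72 [282.8, 168.4] [ 0.43531219 -0.05974552]
gauge_tip 0.94 [285.4, 130.5] [ 0.43778948 -0.02239742]
gauge_tip 0.65 [199.9, 18.8] [0.36097627 0.07625669]
gauge_tip 0.34 [283.0, 187.0] [ 0.43554065 -0.07895383]
[282. 197.] [28. 50.] 1.9749338626861572 [[270, 172], [268, 208], [275, 211], [276, 222], [288, 222], [289, 211], [295, 208], [296, 173]]
[202.  90.] [50. 34.] 86.8201675415039 [[185, 66], [187, 113], [219, 113], [217, 69]]
pos [ 0.4343 -0.0662  0.2075] rpy [ 3.140e+00 -1.000e-03  1.574e+00] clk 13.35 q7 0.33
shift tool [-0.0069  0.0003  0.1935] rotvec [ 0.001 -0.001  0.004] or [ 1.000e-03  2.000e-03 -3.138e+00]
```

View pics/w5.png

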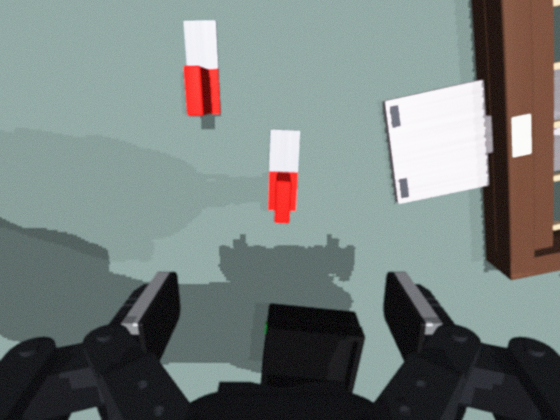

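Gauge C shows its red block at (282,195) and blade tip at (285,130). The apron's corners are at (386,101), (483,81), (489,187) and (398,203), with the mark at (521,135). I'll remeasure the gap from this pose and pick the gauge up.

```bash
python3 - <<'E'
from h import *
c=calibration("wrist")
g=cv2.cvtColor(cv2.imread("pics/w5.png"),cv2.COLOR_BGR2GRAY)
p=cv2.cornerSubPix(g,np.array([[[386,101]],[[483,81]],[[489,187]],[[398,203]]],np.float32),(5,5),(-1,-1),(3,50,.01))[:,0]
w=np.array([at("wrist",q,.012,c) for q in p]);print(p,w.round(4))
n=(w[0]+w[3])/2;f=(w[1]+w[2])/2;d=w[0]-w[3];a=np.arctan2(-d[0],d[1]);print("near",n,"mouth",f,"yaw",np.degrees(a),"mouth from near",n+.09*np.array([np.cos(a),np.sin(a)]),"mark",at("wrist",(521,135),.045,c))
E
python3 -m inch '[[-0.007,0.001,0.04,0,0,0.035,0],[-0.006,0,0.05,0,0,0,0],[0,0,0.05,0,0,0,0],[0,0,0.03,0,0,0,0],[0,0,0.015,0,0,0,0]]' 30 && python3 -m inch '[[0,0,0.008,0,0,0,0],[0,0,0,0,0,0,0]]'
```

```text
[[384.45187  101.41902 ]
 [482.42285   79.489914]
 [487.67755  184.7332  ]
 [397.6366   200.27992 ]] [[ 0.5301  0.0068]
 [ 0.6186  0.027 ]
 [ 0.6406 -0.0718]
 [ 0.5518 -0.0882]]
near [ 0.54092847 -0.04070999] mouth [ 0.62959978 -0.02239456] yaw 12.864020062822126 mouth from near [ 0.62866957 -0.02067257] mark [ 0.64225763 -0.01935644]
clock: 13.85
position: [0.4341, -0.0793, 0.0202]
tool_rot: [-3.14, -0.0, 1.539]
force: [0.6, 0.1, 0.3]
grip_width: 0.0856
finger_force: 0.0
clock: 14.05
position: [0.4348, -0.0797, 0.014]
tool_rot: [-3.142, -0.0, 1.538]
force: [0.0, 0.2, -0.2]
grip_width: 0.0855
finger_force: 0.0
```

```bash
python3 -m inch '[[0,0,0,0,0,0,0.6],[0,0,0,0,0,0,1],[0,0,0,0,0,0,1],[0,0,0,0,0,0,1],[0,0,0,0,0,0,1]]' 40 && python3 -m inch '[[0,0,-0.01,0,0,0,1],[0,0,-0.03,0,0,0,1],[0,0,-0.04,0,0,0,1],[0,0,-0.03,0,0,0,1],[0,0,0,0,0,0,1]]'
```

```text
clock: 14.55
position: [0.4348, -0.08, 0.0144]
tool_rot: [3.141, -0.0, 1.538]
force: [-2.2, 0.9, 24.0]
grip_width: 0.0137
finger_force: 41.1
clock: 15.05
position: [0.4359, -0.0801, 0.1274]
tool_rot: [3.137, -0.001, 1.538]
force: [0.4, 0.6, -1.4]
grip_width: 0.0138
finger_force: 39.4
```

```bash
python3 -m inch '[[0,0,0,0,0,0.146,1],[0,0,0,0,0,0.146,1],[0,0,0,0,0,0.146,1],[0,0,0,0,0,0.146,1],[0,0,0,0,0,0.146,1]]' && python3 -m inch '[[0,0,0,0,0,0.146,1],[0,0,0,0,0,0.146,1],[0,0,0,0,0,0.146,1],[0,0,0,0,0,0.146,1],[0,0,0,0,0,0,1]]' && python3 -m inch '[[0.03,-0.004,0,0,0,0,1],[0.04,-0.005,0,0,0,0,1],[0.035,-0.004,0,0,0,0,1],[0.016,-0.002,0,0,0,0,1],[0,0,0,0,0,0,1]]'
python3 - <<'E'
from h import *
go((.5505,-.0388,.06),.223)
c=calibration("wrist")
f=grab_frame("wrist");cv2.imwrite("pics/w6.png",f[:,:,::-1])
z=telemetry.observe()["position"][2]-.014
for l,zz in(("gauge",z),("gauge_shoulder",z),("gauge_tip",z),("gap_mouth",.012)):
    for d in landmark_of(l,"wrist")[:2]: print(l,d["score"],d["xy"],at("wrist",d["xy"],zz,c))
np.save("c6.npy",c["pose"])
E
```

```text
clock: 15.55
position: [0.4343, -0.0799, 0.1241]
tool_rot: [-3.141, 0.0, 0.802]
force: [0.5, 0.0, -0.9]
grip_width: 0.0134
finger_force: 39.3
clock: 16.05
position: [0.4342, -0.08, 0.1238]
tool_rot: [3.141, 0.001, 0.221]
force: [-0.6, 1.0, -0.9]
grip_width: 0.0137
finger_force: 39.3
clock: 16.55
position: [0.5506, -0.0378, 0.1236]
tool_rot: [3.141, 0.0, 0.23]
force: [-0.6, -0.5, -0.4]
grip_width: 0.0134
finger_force: 39.3
pos [ 0.5506 -0.0378  0.1236] rpy [3.141 0.    0.23 ] clk 16.55 q7 -0.64
shift tool [-0.0003  0.001   0.0636] rotvec [0.    0.    0.007] or [-0.000e+00  1.000e-03 -3.134e+00]
gauge 0.9 [281.1, 263.9] [ 0.54966172 -0.03779707]
gauge 0.86 [61.4, 382.5] [0.44883635 0.06610523]
gauge_shoulder 0.86 [280.9, 227.4] [ 0.56828332 -0.03335617]
gauge_shoulder 0.59 [45.2, 389.9] [0.44097074 0.07520208]
gauge_tip 0.96 [17.2, 404.7] [0.42528315 0.09151715]
gauge_tip 0.71 [278.0, 140.4] [ 0.60778969 -0.02283791]
gap_mouth 0.75 [288.0, 96.8] [ 0.62688268 -0.02473756]
```

View pics/w6.png

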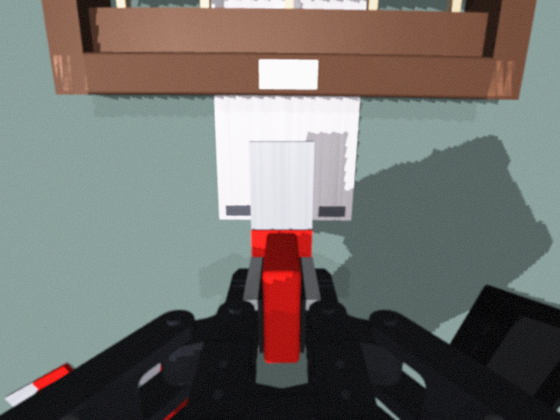

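The blade is seen straight on, with its tip at (282,141). The apron spans columns 215–359 under the rim, and the mark is at (289,74). I'll compute the lateral offset in tool axes.

```bash
python3 - <<'E'
from h import *
c=calibration("wrist");s=telemetry.observe();R=Ro.from_euler("xyz",s["tool_rot"])
def t(px,z): return R.inv().apply(np.append(at("wrist",px,z,c),z)-s["position"]).round(4)
z=s["position"][2]-.014
for k,px,zz in[("tipL",(250,141),z+.004),("tipR",(314,141),z+.004),("shL",(251,230),z+.004),("shR",(313,230),z+.004),("apNL",(219,220),.012),("apNR",(352,220),.012),("apFL",(215,100),.012),("apFR",(359,100),.012),("markL",(259,74),.045),("markR",(318,74),.045),("rimL",(56,95),.045),("rimR",(520,99),.045)]: print(k,t(px,zz))
E
```

```text
tipL [ 0.0593 -0.0135  0.01  ]
tipR [0.0593 0.014  0.01  ]
shL [ 0.0185 -0.0141  0.01  ]
shR [0.0184 0.0146 0.01  ]
apNL [-0.0129 -0.0478  0.1122]
apNR [-0.013   0.0541  0.1122]
apFL [ 0.0753 -0.0459  0.1122]
apFR [0.0752 0.0539 0.1121]
markL [ 0.0903 -0.0132  0.0792]
markR [0.0903 0.0217 0.0791]
rimL [ 0.0793 -0.1368  0.0792]
rimR [0.0769 0.1457 0.0791]
```

```bash
python3 -m inch '[[0,0.0037,0.03,0,0,0.007,1],[0,0,0.035,0,0,0,1],[0,0,0.02,0,0,0,1],[0,0,0.008,0,0,0,1],[0,0,0,0,0,0,1]]' && python3 -m inch '[[0,0,0.002,0,0,0,1],[0,0,0.002,0,0,0,1],[0,0,0,0,0,0,1]]'
```

```text
clock: 17.3
position: [0.5495, -0.0426, 0.0308]
tool_rot: [-3.142, 0.001, 0.217]
force: [-0.5, 0.1, -0.1]
grip_width: 0.0135
finger_force: 39.3
clock: 17.6
position: [0.5503, -0.0421, 0.0275]
tool_rot: [3.142, -0.001, 0.217]
force: [0.2, 0.3, -1.0]
grip_width: 0.0137
finger_force: 39.3
```

```bash
python3 -m inch '[[0,0,0.001,0,0,0,1],[0,0,0,0,0,0,1]]' && python3 -m inch '[[0,0,0.001,0,0,0,1],[0,0,0,0,0,0,1]]'
python3 - <<'E'
from h import *
c=calibration("wrist");s=telemetry.observe()
f=grab_frame("wrist");cv2.imwrite("pics/w7.png",f[:,:,::-1])
E
```

```text
clock: 17.8
position: [0.5503, -0.0421, 0.0264]
tool_rot: [-3.142, -0.001, 0.217]
force: [-0.8, 0.9, 4.4]
grip_width: 0.0135
finger_force: 40.0
clock: 18.0
position: [0.5503, -0.0421, 0.0263]
tool_rot: [-3.141, -0.001, 0.217]
force: [-8.0, 3.8, 30.2]
grip_width: 0.0137
finger_force: 43.8
```

View pics/w7.png

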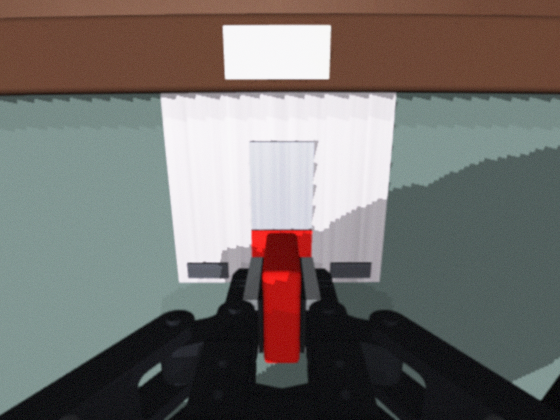

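The gauge lies flat on the apron with its blade at columns 250–315, square to the rim and about 1.5 mm right of the gap's centre. I'll unload the z force, shift −1.5 mm and push in.

```bash
python3 -m inch '[[0,-0.0015,-0.001,0,0,0,1],[0.01,0,0,0,0,0,1],[0.01,0,0,0,0,0,1],[0.005,0,0,0,0,0,1],[0,0,0,0,0,0,1]]' && python3 -m inch '[[0.01,0,0,0,0,0,1],[0.01,0,0,0,0,0,1],[0.005,0,0,0,0,0,1],[0,0,0,0,0,0,1]]'
```

```text
clock: 18.55
position: [0.5752, -0.0355, 0.0264]
tool_rot: [3.141, -0.0, 0.217]
force: [-1.2, 0.7, 9.0]
grip_width: 0.0138
finger_force: 40.9
clock: 18.95
position: [0.5996, -0.0301, 0.0264]
tool_rot: [3.141, -0.001, 0.217]
force: [-0.4, -0.6, 7.7]
grip_width: 0.0135
finger_force: 40.7
```

```bash
python3 -m inch '[[0.003,0,0,0,0,0,1],[0.002,0,0,0,0,0,1],[0.001,0,0,0,0,0,1],[0,0,0,0,0,0,1]]' && python3 -m inch '[[0.001,0,0,0,0,0,1],[0.001,0,0,0,0,0,1],[0,0,0,0,0,0,1]]' && python3 -m inch '[[0.001,0,0,0,0,0,1],[0,0,0,0,0,0,1]]'
```

```text
clock: 19.35
position: [0.6046, -0.0292, 0.0264]
tool_rot: [3.141, 0.001, 0.217]
force: [-6.7, -1.6, 11.0]
grip_width: 0.0136
finger_force: 41.3
clock: 19.65
position: [0.6065, -0.0287, 0.0264]
tool_rot: [3.141, 0.001, 0.217]
force: [-6.0, -1.5, 12.2]
grip_width: 0.0134
finger_force: 41.3
clock: 19.85
position: [0.6075, -0.0285, 0.0265]
tool_rot: [3.141, 0.001, 0.217]
force: [-7.1, -0.6, 12.5]
grip_width: 0.0133
finger_force: 41.2
```

```bash
python3 -m inch '[[0.001,0,0,0,0,0,1],[0,0,0,0,0,0,1]]' && python3 -m inch '[[0.001,0,0,0,0,0,1],[0,0,0,0,0,0,1]]' && python3 -m inch '[[0.001,0,0,0,0,0,1],[0,0,0,0,0,0,1]]'
python3 - <<'E'
from h import *
f=grab_frame("wrist");cv2.imwrite("pics/w8.png",f[:,:,::-1])
E
```

```text
clock: 20.05
position: [0.6084, -0.0283, 0.0264]
tool_rot: [3.141, 0.001, 0.217]
force: [-8.0, -1.9, 12.2]
grip_width: 0.0137
finger_force: 41.2
clock: 20.25
position: [0.609, -0.0282, 0.0264]
tool_rot: [3.141, 0.001, 0.216]
force: [-9.8, -2.0, 15.1]
grip_width: 0.0134
finger_force: 41.5
clock: 20.45
position: [0.609, -0.0282, 0.0264]
tool_rot: [-3.141, 0.003, 0.216]
force: [-18.1, -2.0, 20.7]
grip_width: 0.0135
finger_force: 42.5
```

```bash
python3 -m inch '[[0.001,0,0,0,0,0,1],[0,0,0,0,0,0,1]]'
python3 - <<'E'
from h import *
f=grab_frame("wrist");cv2.imwrite("pics/w8.png",f[:,:,::-1])
E
```

```text
clock: 20.7
position: [0.609, -0.0282, 0.0264]
tool_rot: [-3.141, 0.005, 0.216]
force: [-25.1, -2.3, 27.1]
grip_width: 0.0135
finger_force: 43.4
```

View pics/w8.png

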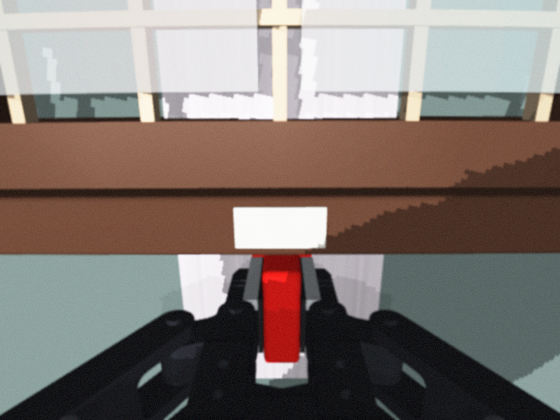

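The red block sits against the rim, centred under the mark at (281,228), and the forward force rises with no further travel, so the gauge is home. I'll unload, release and retreat.

```bash
python3 -m inch '[[-0.0015,0,-0.0005,0,0,0,1],[0,0,0,0,0,0,1]]' && python3 -m inch '[[0,0,0,0,0,0,0.75],[0,0,0,0,0,0,0.6],[0,0,0,0,0,0,0.3],[0,0,0,0,0,0,0],[0,0,0,0,0,0,0]]' && python3 -m inch '[[0,0,-0.02,0,0,0,0],[-0.005,0,-0.03,0,0,0,0],[-0.01,0,-0.04,0,0,0,0],[-0.01,0,-0.04,0,0,0,0],[0,0,0,0,0,0,0]]'
python3 - <<'E'
from h import *
f=grab_frame("wrist");s=grab_frame("scene");
s=cv2.resize(s[150:280,180:440],(560,280),interpolation=cv2.INTER_CUBIC)
cv2.imwrite("pics/w9.png",np.vstack([cv2.resize(f[:300],(560,300)),s])[:,:,::-1])
E
```

```text
clock: 20.95
position: [0.609, -0.0281, 0.0265]
tool_rot: [3.141, 0.002, 0.216]
force: [-10.5, -3.3, 8.1]
grip_width: 0.0134
finger_force: 40.5
clock: 21.45
position: [0.6099, -0.0274, 0.0265]
tool_rot: [3.142, -0.0, 0.217]
force: [-0.2, -0.3, -0.2]
grip_width: 0.0762
finger_force: 0.0
clock: 21.95
position: [0.5863, -0.0339, 0.161]
tool_rot: [3.141, -0.005, 0.216]
force: [0.9, 0.1, -0.7]
grip_width: 0.0851
finger_force: 0.0
```

View pics/w9.png

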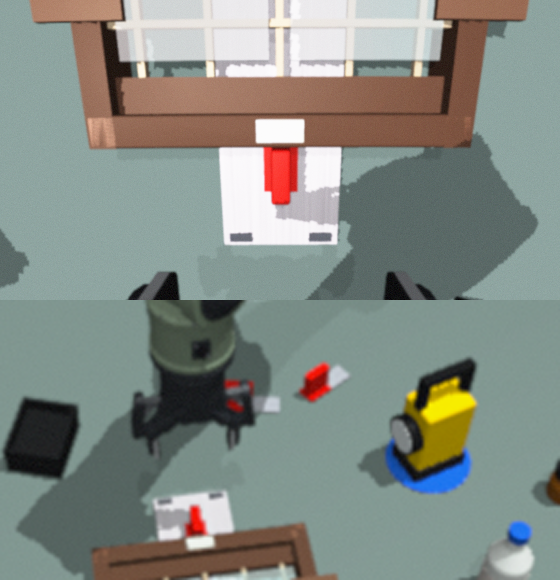

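The gauge is home against the rim at (281,165). The lamp stands upright on the pad at (430,440) with its lens toward the gap. Nothing is touched, so I'm handing in.

```bash
python3 -c "
from workcell import bot
print(bot.job_done())"
```

```text
the job is handed in; nothing more can be done
None
```

The job is handed in at about 22 s: the lamp stands upright on the blue pad with its lens toward the gap, and the right-most gauge is fully home in the gap, with the gripper clear of everything.

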